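# Clamp the cutting board against its stop

### The job

Get the cutting board ready for slicing: slide it away from you along its metal plate until its far edge sits flush against the stop rail and press it firmly home there, without ramming it. Then push the toggle clamp's handle down over centre until it stays down by itself with the rubber pad holding the board, let go, and leave the bowl, jar and scraper alone. Work gently: never press on the board or the clamp with more than 25 N.

Things in the scene. Friction and masses are not known exactly. Their poses are not given: they have to be found in the camera images.
- station: Flat aluminium plate, 300 mm (x) by 390 mm (y), 6 mm thick, fixed to the steel table. Its origin is on the table (z = 0); the plate reaches 150 mm to both sides of it along x, and from -160 to +230 mm along y. Its x axis points away from the robot, towards the stop rail; the rail, the clamp and their axes are parallel to it.
- rail: Steel stop rail fixed on the plate beyond the board, 240 mm long (y), 12 mm thick, 32 mm high. Origin at the foot of the middle of the face that looks at the board (back to the robot); x is square to that face, pointing away from the board. It is rigid.
- board: Loose off-white cutting board, flat on the plate, 110 mm (x) by 220 mm (y), 20 mm thick, 0.4 to 0.65 kg. Origin under its centre; x points to its far edge (to the rail), y to the clamp's side. It lies askew by up to 0.1 rad, 20 to 75 mm short of the rail, and slides with 2 to 5 N of friction. Pushed on when askew it can jam on one corner: push then near the end that lags, with some motion towards that end.
- board_near (a point): Middle of the board's near edge, at half its thickness (16 mm above the table): a place to push.
- board_far_left (a point): Point on the board's far edge, 100 mm to the left (+y) of its middle, at half its thickness.
- board_far_right (a point): Point on the board's far edge, 100 mm to the right (-y) of its middle, at half its thickness.
- clamp: Steel toggle clamp, fixed on the plate left (+y) of the board. Origin on the plate's top (6 mm above the table), straight under the handle's pivot, whose axis is parallel to x, 50 mm above the origin. Two upright cheeks, 59 mm high, reach 25 mm to both sides in x, and from -66 to +20 mm in y.
- pad_face (a point): Middle of the underside of the clamp's round rubber pad (26 mm wide, spring-loaded), under the holding bar, 90 mm from the bar's pivot, which lies 45 mm on the board's side of the handle's pivot. Open, the bar stands up 57 degrees over the board; it comes down on the board as the handle closes.
- handle (a joint): Closing angle of the clamp's handle, rad. At 0 (open) the handle points to +y and 0.95 rad above level; at 0.95 it lies level on its rigid stop, pointing to +y, its middle line 56 mm above the table. It starts open and stays where left until the pad meets the board, at about 0.55; from there it resists and springs back. Dead centre is at 0.87; from about 0.9 it snaps onto the stop and stays.
- grip (a point): Point on the upper face of the handle's black grip (the face to push), 100 mm from the pivot, 7 mm above the handle's middle line; it swings down and outward (+y) in closing. The grip is 28 mm wide (x), 14 mm thick, from 56 to 128 mm from the pivot. Pressed here square to the handle, closing takes 1 to 3 N, then up to 10 N at 0.6 to 0.8 rad, and then ever less.
- bowl: Bystander: steel bowl, 124 mm across, 55 mm high, right of the plate. Origin under its centre.
- jar: Bystander: closed clear jar, 64 mm across, 100 mm high, on the table beyond the clamp. Origin under its centre.
- scraper: Bystander: spatula lying right of the plate. Origin under its middle.

How it is judged:
On the way, in this order (a step that is already met when the one before it is completed fails the run):
1. the board is pressed home: both far points within 2.5 mm of the rail, and it bears on the rail with more than 1.5 N (x of each of board_far_left, board_far_right in the frame of rail above -0.0025 m and contact force between board and rail above 1.5 N), for 0.05 s.
2. the handle is down past centre and the pad presses the board with more than 15 N (value of joint handle above 0.885 rad and contact force between clamp and board above 15 N), for 0.2 s.
At the end, for the whole second after the job is handed in: The board's two far points are within 2.5 mm of the rail's face, the handle is down past centre (more than 0.885 rad), the pad presses the board with more than 15 N and the board is at rest (all of step 2 and x of each of board_far_left, board_far_right in the frame of rail above -0.0025 m and linear speed of board below 0.01 m/s); the robot touches nothing.
It fails at once if the board is pressed on with more than 25 N by the robot, or rammed into the rail with more than 25 N (contact force between any of the fingers, the arm and board above 25 N or contact force between board and rail above 25 N).
It fails at once if the robot presses on the clamp with more than 25 N (contact force between any of the fingers, the arm and clamp above 25 N).
It fails at once if the bowl, jar or scraper is moved more than 15 mm (distance of any of bowl, jar, scraper from where it was at the start of the episode above 0.015 m).
It also fails if it takes over 72 s, if anything falls off the work surface, if the arm or the gripper's body presses on something with over 40 N, if the wrist force passes 120 N, or if a joint passes its speed limit or range.

### The arm

A 6-joint arm with a two-finger parallel gripper is mounted at the origin on the work surface. World frame = base frame: x ahead of the robot, y to its left, z up, the work surface at z = 0. Lengths are in m, angles in rad, forces in N, time in s.
With the tool pointing down it reaches from about 0.35 to 0.925 m from the base axis. Payload 6.4 kg.
Tool frame: the origin (TCP) lies where the fingers leave the gripper's body, on its centre line; the fingertips stand 73 mm ahead of it and the grasp point (between the pads) lies 54 mm ahead of it; x points along the fingers, y is the direction in which the jaws open and shut, and the axes are right-handed (so a half turn about x gives the same grasp; the last joint's range is limited). The gripper opens to 85 mm and grips with 20 to 120 N. Pads are 22 mm wide; open, the fingers measure 114 mm over their backs; the gripper's body (76 mm by 85 mm) begins 54 mm behind the grasp point. The pads swing forward as they close: fully open they stand 13 mm farther back than shut.
Start: joints at [-1.28, 0.245, 1.558, -0, 1.339, -0.174], TCP at [0.291, -0.581, 0.304] pointing down, gripper open.
Joint ranges: [-3.13, 3.13], [-1.02, 2.26], [0.13, 2.54], [-0.95, 4.09], [0.21, 2.88], [-2.74, 2.74]. Speed limits (rad/s): [2.57, 2.57, 3.14, 3.14, 3.14, 3.14].

### API

Orientations are given as a 3x3 rotation matrix whose columns are the frame's x, y, z axes.
In Python, from bench import ctrl gives the robot as it stands.
- The arm moves only by the tool carry_out, never from a script. Its argument "targets" is a list of rows, each a list of 5 numbers: the finger opening in mm, from 0 to 85.4, then the shift along the world's x, y, z in mm, then the turn about the world's z in units of 8 degrees (1.0 is 8 degrees). In form: [[gripper, x, y, z, spin], ...]. A call has 1 to 10 rows; each row is the pose to reach, as a shift and turn from the pose commanded when the call began; what a row does not reach only later rows make up. A row lasts 1/8 s, in which the tool goes at most 62.5 mm and 10.7 degrees, less where a joint would pass 70% of its speed; a pose out of reach is approached as far as the arm can. A call with a gripper value outside its range is refused whole. The fingers move at their own pace and stop on an object; "newtons" is the grip in N (left out, the last holds). Time passes only in rows, so rows that repeat a pose let the fingers close. It gives the time, the measured TCP pose, the force and the opening at its end, in the units of the state.
- ctrl.get_obs(): the state, without advancing time (a new reading comes with each control period).
- ctrl.camera(name): name is "scene" or "top" or "wrist"; returns a dict with "frame" (400x640x3 uint8, red, green, blue), "fx", "fy", "cx", "cy" (pixels), "extrinsics" (4x4, takes a point from world to camera coordinates). Camera axes: x right, y down, z forward; pixel columns grow to the right and rows downward; lengths in m; the calibration is good to about 2 mm. A picture is of the moment at which its call begins. There is no depth.
- ctrl.hand_in(): hands the job in, once; it reports no verdict.
The state is a dict: "t": time; "joint_pos": joint angles; "qvel": joint speeds; "effort": joint torques, N m; "tcp_pos": TCP position; "tool_rot": TCP orientation; "force": force on the tool from outside, world axes, zero at the start; "ft_torque": the same for the moment, N m; "gripper_width": finger opening in m.
Only numpy, scipy, OpenCV 4.12 (cv2) and the standard library are available. Lean on these libraries where they do the work, as an engineer would, in place of code of your own. Each camera call takes 0.05 s, during which the arm holds its last target.

## Working session

There is one attempt and no reset: what is moved stays moved. The work goes in short steps, Python scripts to look and compute and a tool call to move; the robot and the scene stay as the last step left them, time stands still between calls to the robot, and variables do not carry over. Pictures are saved under pics/ and viewed, and the job is handed in when it is done.

Besides the shell and the picture viewer there is one more tool, called after ">>>" as name(argument=value, ...) on one line, values as JSON. carry_out: Moves the arm, as the interface text tells. Its arguments: {"type":"object","properties":{"targets":{"type":"array","items":{"type":"array","items":{"type":"number"}}},"newtons":{"type":"number"}},"required":["targets"]}

```bash
mkdir -p pics; python3 - <<'E'
from bench import ctrl
import cv2,numpy as np
o=ctrl.get_obs()
for k in o: print(k,np.round(o[k],3).tolist())
for n in ["scene","top"]:
    c=ctrl.camera(n); cv2.imwrite(f"pics/{n}0.png",c["frame"][:,:,::-1]); print(n,c["fx"],c["fy"],c["cx"],c["cy"],np.round(c["extrinsics"],4).tolist())
E
```

```text
t 0.0
joint_pos [-1.28, 0.246, 1.559, 0.0, 1.339, -0.174]
qvel [-0.002, 0.001, 0.001, -0.001, 0.001, 0.001]
effort [0.001, -42.951, -32.612, -0.0, 0.005, 0.0]
tcp_pos [0.291, -0.581, 0.303]
tool_rot [[-0.001, 0.448, -0.894], [0.002, -0.894, -0.448], [-1.0, -0.002, -0.0]]
force [-0.036, 0.627, -0.176]
ft_torque [0.011, -0.001, 0.011]
gripper_width 0.085
scene 470.6411801426866 470.6411801426866 320.73991343328606 199.67262609976214 [[0.7835, 0.6214, 0.0075, -0.4215], [0.5187, -0.6473, -0.5586, -0.2611], [-0.3422, 0.4415, -0.8294, 1.3585], [0.0, 0.0, 0.0, 1.0]]
top 465.5662388371237 465.5662388371237 320.51220205055205 194.10927281275158 [[0.0184, -0.9998, -0.0041, -0.0783], [-0.9768, -0.0171, -0.2134, 0.6111], [0.2133, 0.0079, -0.977, 1.1412], [0.0, 0.0, 0.0, 1.0]]
```

View pics/scene0.png

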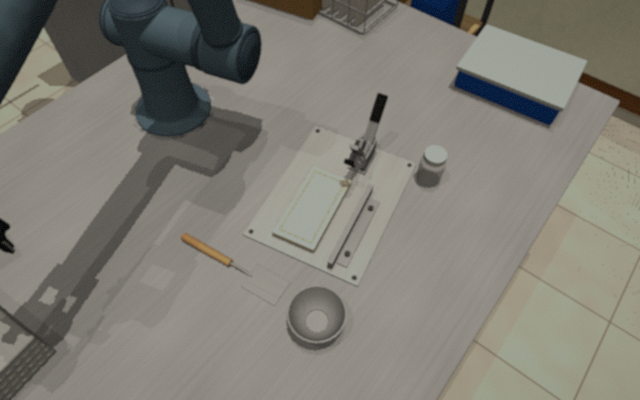

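View pics/top0.png

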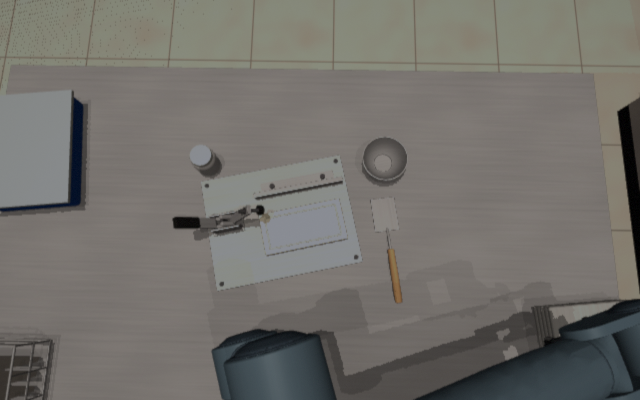

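Scene visible: plate with board, rail, and clamp at left (top image: rail (258–342, 183–197), board (262–348, 203–252), handle tip (173, 222)). Enlarging.

```bash
python3 - <<'E'
import cv2
a=cv2.imread("pics/top0.png")[140:300,160:370]; cv2.imwrite("pics/topc.png",cv2.convertScaleAbs(cv2.resize(a[:150,:200],None,fx=4,fy=4,interpolation=cv2.INTER_CUBIC),alpha=1.2))
a=cv2.imread("pics/scene0.png")[85:285,235:455]; cv2.imwrite("pics/scenec.png",cv2.convertScaleAbs(cv2.resize(a,None,fx=3,fy=3,interpolation=cv2.INTER_CUBIC),alpha=1.2))
E
```

```text
(no output)
```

View pics/topc.png

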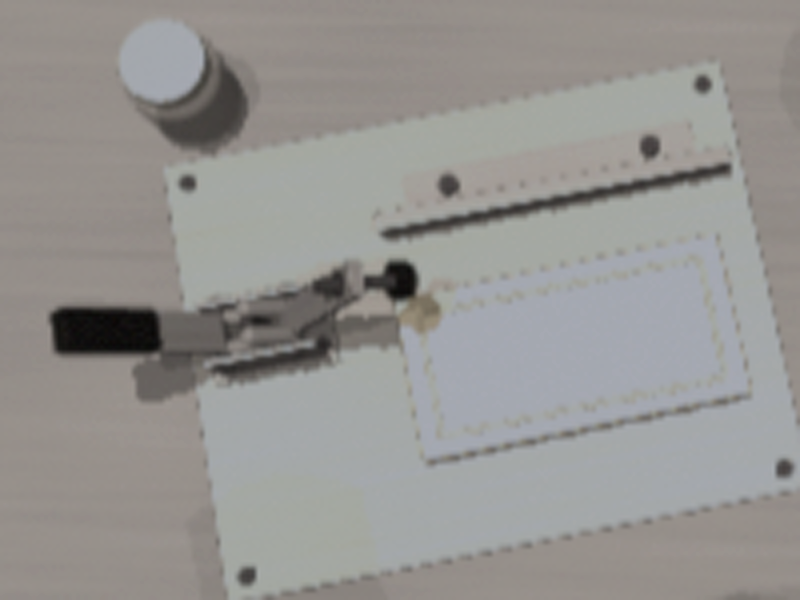

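View pics/scenec.png

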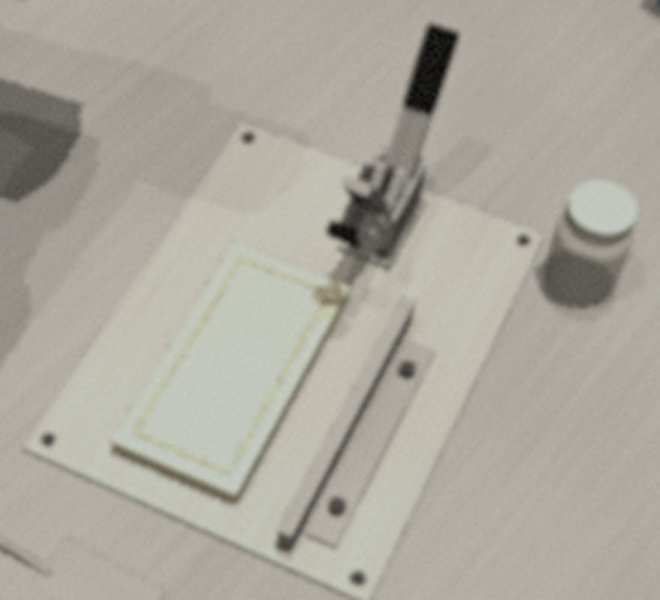

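```bash
cat > h.py <<'E'
import numpy as np
from bench import ctrl
def ray(c,u,v,z):
    E=c["extrinsics"];R=E[:3,:3];t=E[:3,3]
    o=-R.T@t; d=R.T@np.array([(u-c["cx"])/c["fx"],(v-c["cy"])/c["fy"],1])
    return o+d*(z-o[2])/d[2]
def proj(c,p):
    p=np.asarray(p,float).reshape(-1,3); q=p@c["extrinsics"][:3,:3].T+c["extrinsics"][:3,3]
    return np.c_[c["fx"]*q[:,0]/q[:,2]+c["cx"],c["fy"]*q[:,1]/q[:,2]+c["cy"]]
E
cat > m.py <<'E'
from h import *
T=ctrl.camera("top");S=ctrl.camera("scene")
t=lambda x,y:((x+.5)/4-.5+160,(y+.5)/4-.5+140)
s=lambda x,y:((x+.5)/3-.5+235,(y+.5)/3-.5+85)
def show(name,z,tp,sp):
    print(name)
    for k in tp: print(' T',k,(ray(T,*t(*tp[k]),z)*1e3).round(1)[:2])
    for k in sp: print(' S',k,(ray(S,*s(*sp[k]),z)*1e3).round(1)[:2])
show("plate",.006,dict(FL=(165,168),FR=(718,62),NL=(232,600),NR=(805,488)),dict(FL=(540,235),FR=(370,600),NL=(245,123),NR=(25,450)))
show("board",.026,dict(FL=(396,298),FR=(718,236),NL=(428,457),NR=(750,392)),dict(FL=(350,285),FR=(237,492),NL=(237,247),NR=(115,445)))
show("rail",.038,dict(L=(383,231),R=(730,163)),dict(L=(413,300),R=(283,540)))
show("jar",.1,dict(c=(163,62)),dict(c=(603,208)))
show("gripend",.17,dict(c=(52,331)),dict(c=(443,30)))
E
python3 m.py
```

```text
plate
 T FL [654.8 262. ]
 T FR [ 737.1 -116.4]
 T NL [365.7 197. ]
 T NR [ 445.  -176.7]
 S FL [648.5 261.1]
 S FR [ 734.4 -113.6]
 S NL [362.1 201.9]
 S NR [ 445.  -180.9]
board
 T FL [563.8  96.4]
 T FR [ 609.6 -116.9]
 T NL [459.1  70.6]
 T NR [ 505.4 -139. ]
 S FL [557.8  99.2]
 S FR [ 606.8 -113.2]
 S NL [458.1  71.2]
 S NR [ 506.5 -140.5]
rail
 T L [606.6 105.5]
 T R [ 657.  -124.1]
 S L [612.2 111.8]
 S R [ 662.5 -128. ]
jar
 T c [702.  242.7]
 S c [700.6 243.1]
gripend
 T c [516.1 276. ]
 S c [519.5 264.9]
```

>>> carry_out(targets=[[85, 16, 54, 0, -0.2], [85, 33, 112, -10, -0.5], [85, 50, 170, -30, -0.8], [85, 66, 228, -50, -1.1], [85, 83, 286, -80, -1.4], [85, 100, 344, -110, -1.6], [85, 117, 402, -140, -1.8], [85, 133, 460, -160, -1.8], [85, 150, 518, -180, -1.8], [85, 156, 539, -190, -1.8]])

```text
t: 1.45
tcp_pos: [0.4473, -0.0397, 0.1131]
tool_rot: [[-0.0, 0.213, -0.977], [0.0, -0.977, -0.213], [-1.0, -0.0, 0.0]]
force: [0.9, -0.5, 0.3]
gripper_width: 0.085
```

>>> carry_out(targets=[[85, 0, 0, 0, 0], [85, 0, 0, 0, 0]])

```text
t: 1.7
tcp_pos: [0.4476, -0.0424, 0.1142]
tool_rot: [[0.0, 0.212, -0.977], [-0.0, -0.977, -0.212], [-1.0, 0.0, -0.0]]
force: [0.6, 0.0, 0.1]
gripper_width: 0.0849
```

```bash
python3 - <<'E'
from bench import ctrl
import cv2,numpy as np
o=ctrl.get_obs()
for k in ["t","tcp_pos","tool_rot","force"]: print(k,np.round(o[k],4).tolist())
for n in ["scene","top","wrist"]:
    c=ctrl.camera(n); cv2.imwrite(f"pics/{n}1.png",c["frame"][:,:,::-1])
a=cv2.imread("pics/scene1.png")[85:285,150:410]; cv2.imwrite("pics/scene1c.png",cv2.convertScaleAbs(cv2.resize(a,None,fx=3,fy=3,interpolation=cv2.INTER_CUBIC),alpha=1.3))
E
```

```text
t 1.7
tcp_pos [0.4476, -0.0424, 0.1142]
tool_rot [[0.0005, 0.2121, -0.9772], [-0.0004, -0.9772, -0.2121], [-1.0, 0.0005, -0.0004]]
force [0.6124, 0.0211, 0.1097]
```

View pics/scene1c.png

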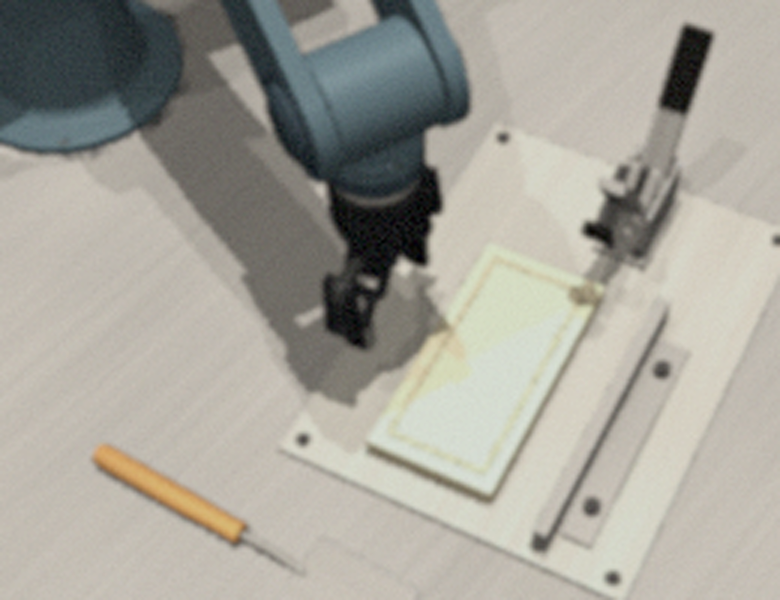

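View pics/wrist1.png

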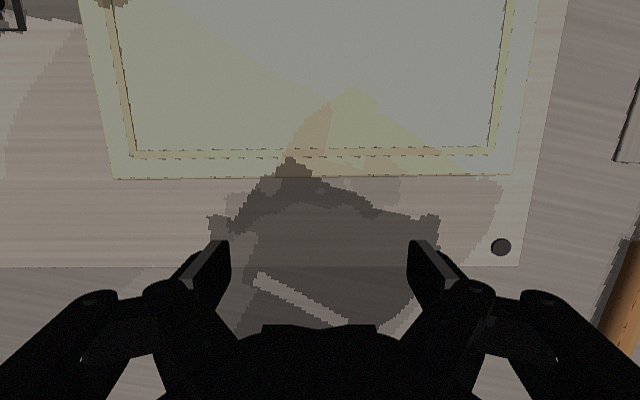

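View pics/top1.png

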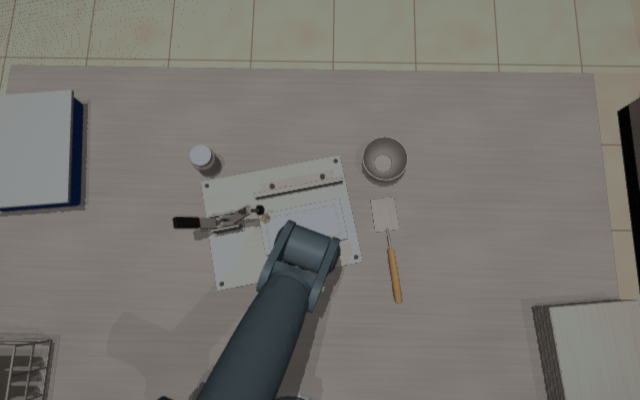

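```bash
python3 - <<'E'
from h import *
o=ctrl.get_obs(); c=ctrl.camera("wrist"); R=np.array(o["tool_rot"]);p=np.array(o["tcp_pos"])
print(c["fx"],c["cx"],c["cy"])
for a in (.03,.045,.06,.073):
  for pz in (-.011,0,.011):
    q=proj(c,[p+R@np.array([a,s*.0425,pz]) for s in(-1,1)]).round(0).tolist(); print(a,pz,q)
for n,z,pts in (("plate",.006,[(0,268),(522,265)]),("board",.026,[(113,176),(512,172)]),("boardbot",.006,[(113,181),(512,176)])):
    A=[ray(c,*q,z) for q in pts]; d=A[0]-A[1]; print(n,np.round(A,4).tolist(),np.arctan2(-d[0],d[1]))
E
```

```text
296.1385709697759 318.45802449836077 195.81334198721714
0.03 -0.011 [[204.0, 267.0], [432.0, 267.0]]
0.03 0 [[207.0, 293.0], [429.0, 293.0]]
0.03 0.011 [[209.0, 317.0], [427.0, 317.0]]
0.045 -0.011 [[217.0, 249.0], [419.0, 249.0]]
0.045 0 [[219.0, 273.0], [417.0, 273.0]]
0.045 0.011 [[222.0, 295.0], [415.0, 295.0]]
0.06 -0.011 [[228.0, 235.0], [408.0, 235.0]]
0.06 0 [[229.0, 257.0], [407.0, 257.0]]
0.06 0.011 [[231.0, 277.0], [405.0, 277.0]]
0.073 -0.011 [[235.0, 226.0], [401.0, 226.0]]
0.073 0 [[237.0, 245.0], [399.0, 245.0]]
0.073 0.011 [[238.0, 264.0], [398.0, 264.0]]
plate [[0.3716, 0.1568, 0.006], [0.4466, -0.1821, 0.006]] 0.21769491428501592
board [[0.4574, 0.0727, 0.026], [0.505, -0.1383, 0.026]] 0.22203387206451625
boardbot [[0.4474, 0.0855, 0.006], [0.5019, -0.153, 0.006]] 0.22460512800800297
```

>>> carry_out(targets=[[85, 0, 0, -20, 0], [85, 0, 0, -35, 0], [85, 0, 0, -40, 0], [85, 0, 0, -40, 0]])

```text
t: 2.4
tcp_pos: [0.4472, -0.0422, 0.0737]
tool_rot: [[-0.001, 0.212, -0.977], [0.0, -0.977, -0.212], [-1.0, -0.0, 0.001]]
force: [-0.2, -0.1, -0.5]
gripper_width: 0.0855
```

>>> carry_out(targets=[[85, 8, 1.7, 0, 0], [85, 15, 3.2, 0, 0], [85, 17, 3.7, 0, 0], [85, 19, 4.1, 0, 0], [85, 19, 4.1, 0, 0]])

```text
t: 3.02
tcp_pos: [0.4664, -0.0379, 0.0739]
tool_rot: [[-0.0, 0.212, -0.977], [0.0, -0.977, -0.212], [-1.0, -0.0, 0.0]]
force: [-0.2, 0.5, -0.1]
gripper_width: 0.085
```

```bash
python3 - <<'E'
from h import *
import cv2
for n in ["scene","wrist"]:
    c=ctrl.camera(n); cv2.imwrite(f"pics/{n}2.png",c["frame"][:,:,::-1])
a=cv2.imread("pics/scene2.png")[125:285,200:410]; cv2.imwrite("pics/scene2c.png",cv2.convertScaleAbs(cv2.resize(a,None,fx=3.7,fy=3.7,interpolation=cv2.INTER_CUBIC),alpha=1.3))
E
```

```text
(no output)
```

View pics/scene2c.png

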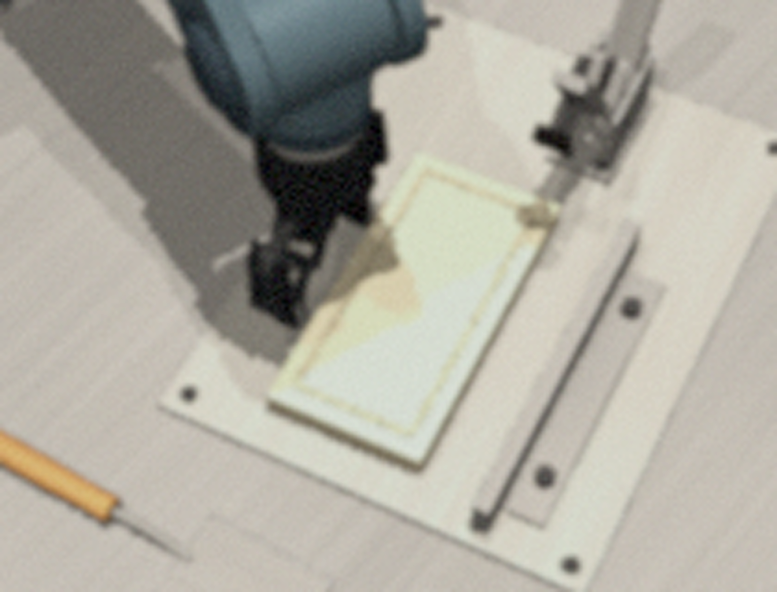

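View pics/wrist2.png

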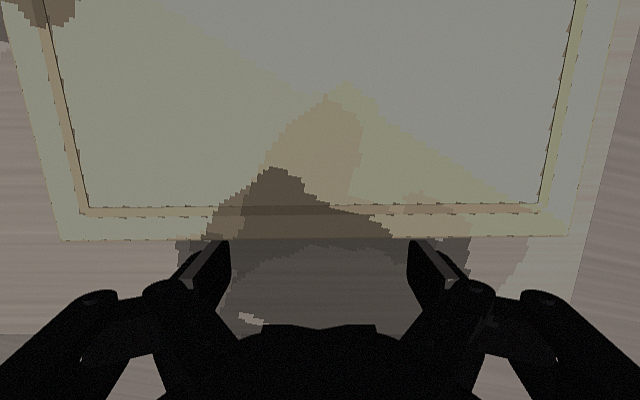

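>>> carry_out(targets=[[85, 2, 0.4, 0, 0], [85, 4, 0.9, 0, 0], [85, 7, 1.5, 0, 0], [85, 11, 2.4, 0, 0], [85, 15, 3.3, 0, 0], [85, 19, 4.1, 0, 0], [85, 23, 5, 0, 0], [85, 27, 5.9, 0, 0], [85, 29, 6.3, 0, 0], [85, 30, 6.5, 0, 0]])

```text
t: 4.38
tcp_pos: [0.4954, -0.0313, 0.0735]
tool_rot: [[-0.003, 0.212, -0.977], [0.0, -0.977, -0.212], [-1.0, -0.001, 0.003]]
force: [-7.0, -1.2, 3.4]
gripper_width: 0.0852
```

```bash
python3 - <<'E'
from h import *
import cv2
for n in ["scene","wrist","top"]:
    c=ctrl.camera(n); cv2.imwrite(f"pics/{n}3.png",c["frame"][:,:,::-1])
a=cv2.imread("pics/scene3.png")[125:285,200:410]; cv2.imwrite("pics/scene3c.png",cv2.convertScaleAbs(cv2.resize(a,None,fx=3.7,fy=3.7,interpolation=cv2.INTER_CUBIC),alpha=1.3))
E
```

```text
(no output)
```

View pics/scene3c.png

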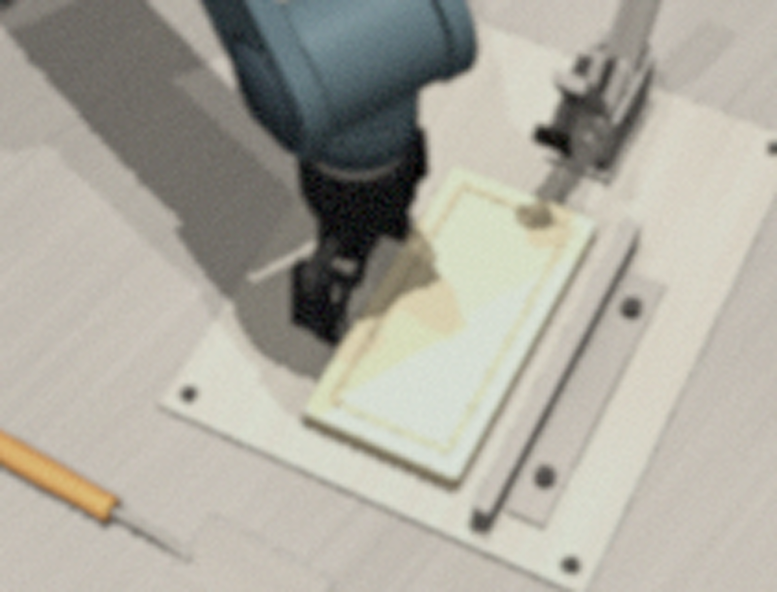

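View pics/wrist3.png

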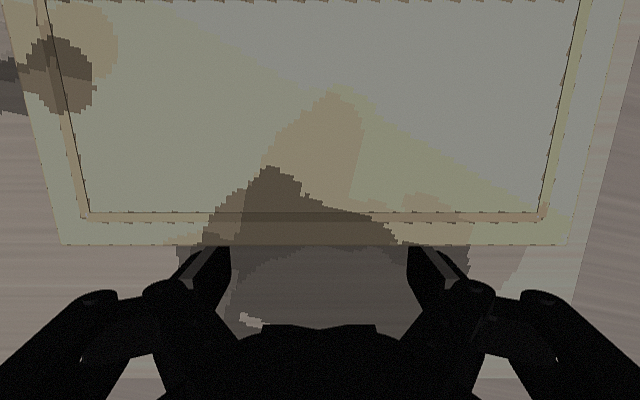

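>>> carry_out(targets=[[85, 2, 0.4, 0, 0], [85, 5, 1.1, 0, 0], [85, 8, 1.7, 0, 0], [85, 11, 2.4, 0, 0], [85, 13, 2.8, 0, 0], [85, 14, 3, 0, 0], [85, 14, 3, 0, 0]])

```text
t: 5.4
tcp_pos: [0.5105, -0.0284, 0.0739]
tool_rot: [[0.0, 0.212, -0.977], [0.0, -0.977, -0.212], [-1.0, 0.0, -0.0]]
force: [-2.1, -0.6, -1.5]
gripper_width: 0.0849
```

```bash
python3 - <<'E'
from h import *
import cv2
print(ctrl.get_obs()["force"])
for n in ["scene","top"]:
    c=ctrl.camera(n); cv2.imwrite(f"pics/{n}4.png",c["frame"][:,:,::-1])
a=cv2.imread("pics/scene4.png")[165:285,300:410]; cv2.imwrite("pics/scene4c.png",cv2.convertScaleAbs(cv2.resize(a,None,fx=5,fy=5,interpolation=cv2.INTER_CUBIC),alpha=1.3))
a=cv2.imread("pics/top4.png")[160:260,230:370]; cv2.imwrite("pics/top4c.png",cv2.convertScaleAbs(cv2.resize(a,None,fx=5,fy=5,interpolation=cv2.INTER_CUBIC),alpha=1.3))
E
```

```text
[-2.05931626 -0.60660682 -1.45029247]
```

View pics/scene4c.png

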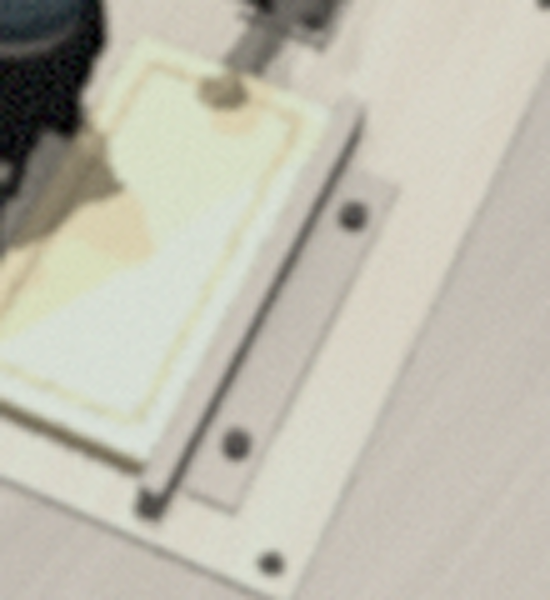

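View pics/top4c.png

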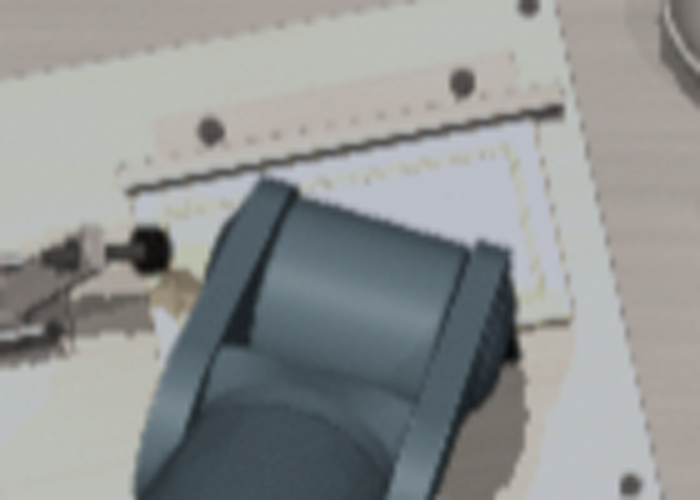

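>>> carry_out(targets=[[85, 1, 0.2, 0, 0], [85, 2, 0.4, 0, 0], [85, 2, 0.4, 0, 0]])

```text
t: 5.88
tcp_pos: [0.5123, -0.0281, 0.0739]
tool_rot: [[-0.0, 0.212, -0.977], [-0.0, -0.977, -0.212], [-1.0, 0.0, 0.0]]
force: [-4.3, -1.3, 2.7]
gripper_width: 0.085
```

>>> carry_out(targets=[[85, 1, 0.2, 0, 0], [85, 2, 0.4, 0, 0], [85, 2, 0.4, 0, 0]])

```text
t: 6.25
tcp_pos: [0.5127, -0.0281, 0.0739]
tool_rot: [[-0.006, 0.213, -0.977], [-0.001, -0.977, -0.213], [-1.0, -0.001, 0.006]]
force: [-14.1, -5.3, 9.9]
gripper_width: 0.0853
```

>>> carry_out(targets=[[85, 0.7, 0.15, 0, 0], [85, 1.4, 0.3, 0, 0], [85, 1.4, 0.3, 0, 0]])

```text
t: 6.62
tcp_pos: [0.513, -0.028, 0.0738]
tool_rot: [[-0.01, 0.213, -0.977], [-0.001, -0.977, -0.213], [-1.0, -0.001, 0.01]]
force: [-20.1, -6.8, 16.4]
gripper_width: 0.0853
```

>>> carry_out(targets=[[85, -1, -0.2, 0, 0], [85, -1, -0.2, 0, 0]])

```text
t: 6.88
tcp_pos: [0.5128, -0.0281, 0.0739]
tool_rot: [[-0.007, 0.213, -0.977], [-0.001, -0.977, -0.213], [-1.0, -0.001, 0.007]]
force: [-15.1, -5.4, 10.9]
gripper_width: 0.0849
```

```bash
python3 - <<'E'
from h import *
import cv2
for n in ["scene","top"]:
    c=ctrl.camera(n); cv2.imwrite(f"pics/{n}5.png",c["frame"][:,:,::-1])
a=cv2.imread("pics/scene5.png")[165:285,300:410]; cv2.imwrite("pics/scene5c.png",cv2.convertScaleAbs(cv2.resize(a,None,fx=5,fy=5,interpolation=cv2.INTER_CUBIC),alpha=1.3))
a=cv2.imread("pics/top5.png")[170:230,245:355]; cv2.imwrite("pics/top5c.png",cv2.convertScaleAbs(cv2.resize(a,None,fx=7,fy=7,interpolation=cv2.INTER_CUBIC),alpha=1.3))
E
```

```text
(no output)
```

View pics/scene5c.png

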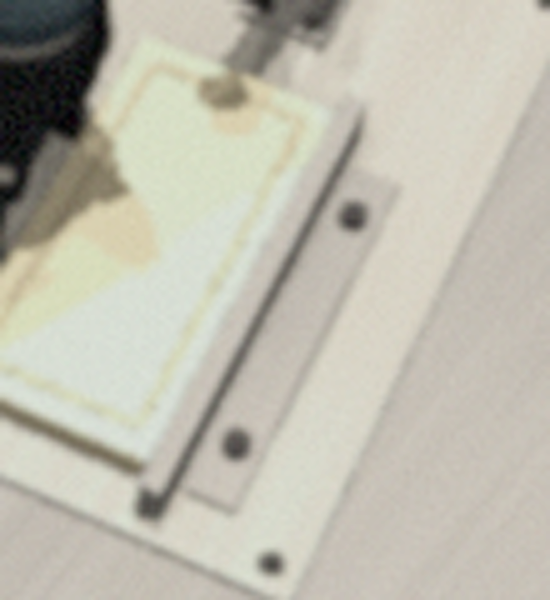

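View pics/top5c.png

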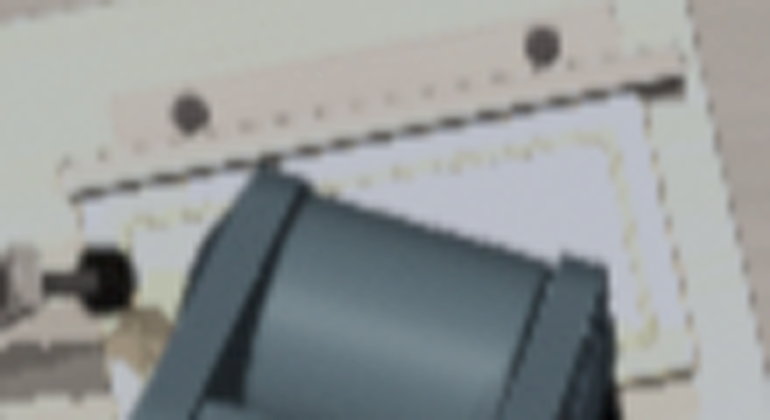

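>>> carry_out(targets=[[85, -1, -0.2, 0, 0], [85, -2, -0.4, 0, 0], [85, -3, -0.6, 0, 0], [85, -5, -1.1, 0, 0], [85, -10, -2.1, 0, 0], [85, -25, -5.3, 0, 0], [85, -40, -8.5, 0, 0], [85, -40, -8.5, 0, 0]])

```text
t: 7.98
tcp_pos: [0.4732, -0.036, 0.0735]
tool_rot: [[-0.001, 0.211, -0.978], [0.0, -0.978, -0.211], [-1.0, -0.001, 0.001]]
force: [0.2, 0.4, 0.3]
gripper_width: 0.0851
```

>>> carry_out(targets=[[0, -10, 0, 40, 0], [0, -20, 0, 90, 0], [0, -30, 0, 145, 0], [0, -30, 0, 165, 0], [0, -30, 0, 165, 0]])

```text
t: 8.6
tcp_pos: [0.4457, -0.0364, 0.2409]
tool_rot: [[0.005, 0.212, -0.977], [-0.002, -0.977, -0.212], [-1.0, 0.003, -0.004]]
force: [0.9, 0.5, 0.2]
gripper_width: 0.0
```

```bash
python3 - <<'E'
from h import *
import cv2
for n in ["scene","top"]:
    c=ctrl.camera(n); cv2.imwrite(f"pics/{n}6.png",c["frame"][:,:,::-1])
a=cv2.imread("pics/scene6.png")[75:285,260:460]; cv2.imwrite("pics/scene6c.png",cv2.convertScaleAbs(cv2.resize(a[:,:],None,fx=2.8,fy=2.8,interpolation=cv2.INTER_CUBIC),alpha=1.3))
a=cv2.imread("pics/top6.png")[140:290,160:360]; cv2.imwrite("pics/top6c.png",cv2.convertScaleAbs(cv2.resize(a,None,fx=4,fy=4,interpolation=cv2.INTER_CUBIC),alpha=1.3))
E
```

```text
(no output)
```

View pics/scene6c.png

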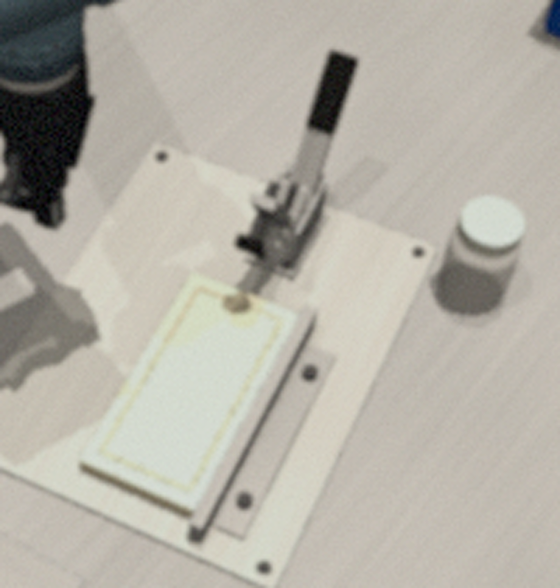

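View pics/top6c.png

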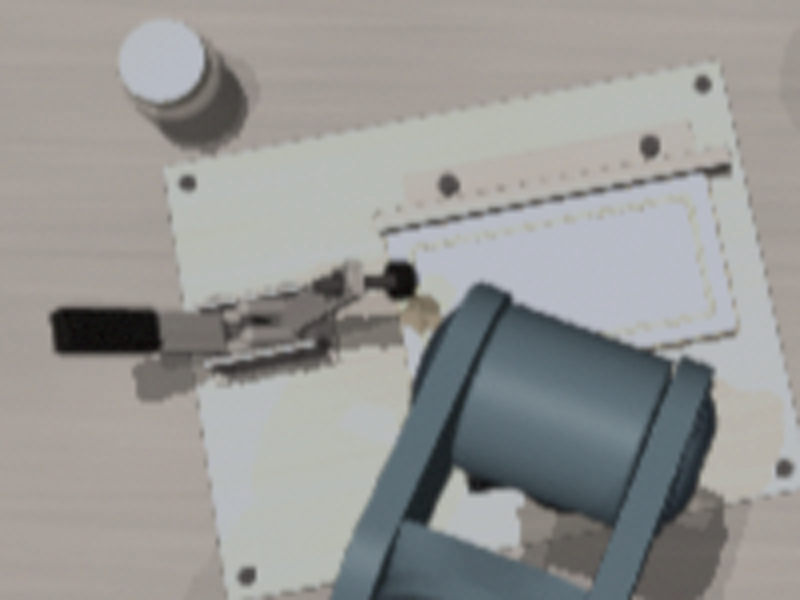

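```bash
cat > g.py <<'E'
from h import *
from scipy.optimize import least_squares
T=ctrl.camera("top");S=ctrl.camera("scene")
t=lambda x,y:((x+.5)/4-.5+160,(y+.5)/4-.5+140)
s=lambda x,y:((x+.5)/2.8-.5+260,(y+.5)/2.8-.5+75)
yaw=.214;a=.95
u=np.array([np.cos(yaw),np.sin(yaw),0]);v=np.array([-np.sin(yaw),np.cos(yaw),0]);z=np.array([0,0,1.])
def P(o,x,r,h,a=a): return np.array([o[0],o[1],.056])+x*u+r*(np.cos(a)*v+np.sin(a)*z)+h*(-np.sin(a)*v+np.cos(a)*z)
# box corners of black grip, projections
def box(o,aa=a): return [P(o,x,r,h,aa) for r in(.056,.128) for x in(-.014,.014) for h in(-.007,.007)]
for o in [(.533,.194)]:
    print((proj(T,box(o))-[160,140])*4); print((proj(S,box(o))-[260,75])*2.8)
E
python3 g.py
python3 - <<'E'
import cv2
a=cv2.imread("pics/top6.png")[205:245,165:245]; cv2.imwrite("pics/top6g.png",cv2.convertScaleAbs(cv2.resize(a,None,fx=8,fy=8,interpolation=cv2.INTER_CUBIC),alpha=1.6))
a=cv2.imread("pics/scene6.png")[85:175,340:400]; cv2.imwrite("pics/scene6g.png",cv2.convertScaleAbs(cv2.resize(a,None,fx=6,fy=6,interpolation=cv2.INTER_CUBIC),alpha=1.6))
E
```

```text
[[162.90388994 356.58665396]
 [177.81236977 351.16902049]
 [156.61229831 312.9064315 ]
 [171.40384537 307.23173779]
 [ 67.1687554  356.43938483]
 [ 82.22009564 350.72866011]
 [ 61.05233519 310.43367557]
 [ 75.98090856 304.43771195]]
[[303.27042142 131.98620167]
 [299.18143358 134.03266042]
 [331.69249198 142.15201158]
 [327.88010868 144.31736975]
 [327.55776845  55.41150619]
 [323.63309184  56.68396333]
 [356.78724466  65.37477233]
 [353.15541628  66.76225508]]
```

View pics/top6g.png

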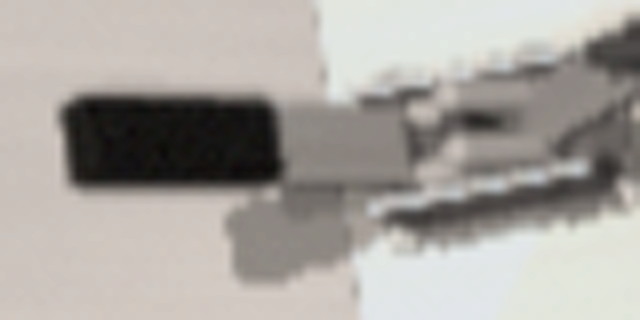

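View pics/scene6g.png

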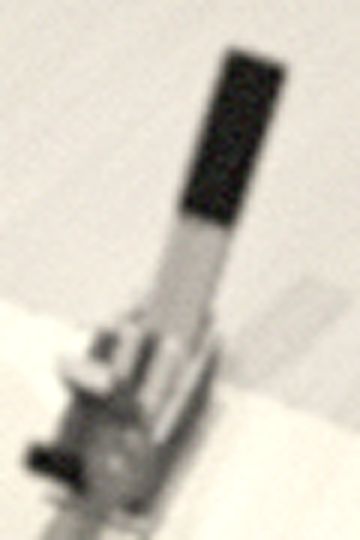

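```bash
cat >> g.py <<'E'
print("camS",-S["extrinsics"][:3,:3].T@S["extrinsics"][:3,3],"camT",-T["extrinsics"][:3,:3].T@T["extrinsics"][:3,3])
Tq=np.array([[65,97],[72,187],[270,95],[277,183]])/8+[165,205]-.44
Sq=np.array([[230,47],[288,67],[180,210],[235,228]])/6+[340,85]-.42
def sup(pts,dirs): return np.array([(pts@d).max() for d in dirs])
dT=np.array([[1,-.02],[-1,.08],[.02,1],[-.02,-1]])
d1=np.array([235-288+0.,228-67]);d1/=np.hypot(*d1);n=np.array([-d1[1],d1[0]])
dS=np.array([d1,-d1,n,-n])
def res(q,full=False):
    b=box(q[:2],q[2]); 
    return np.r_[sup(proj(T,b),dT)-sup(Tq,dT),sup(proj(S,b),dS)-sup(Sq,dS)]
for fix in (True,False):
    f=(lambda q:res([*q,.95])) if fix else res
    r=least_squares(f,[.533,.194]+([] if fix else [.95]));print(r.x,r.fun.round(2))
E
python3 g.py|tail -3
```

```text
camS [ 0.93063361 -0.50692679  0.9840595 ] camT [ 0.35494813 -0.07680897  1.24499093]
[0.53226123 0.20370472] [1.31 1.6  1.89 0.29 1.41 0.2  0.16 1.82]
[0.53117007 0.20818031 1.03576031] [1.   0.61 1.82 1.01 0.75 0.92 0.82 1.69]
```

>>> carry_out(targets=[[0, 5, 40, 12, 0], [0, 15, 90, 12, 0], [0, 30, 140, 12, 0], [0, 45, 190, 12, 0], [0, 60, 235, 12, 0], [0, 72, 265, 12, 0], [0, 77.5, 280.5, 12, 0], [0, 77.5, 280.5, 12, 0], [0, 77.5, 280.5, 12, 0]])

```text
t: 10.02
tcp_pos: [0.522, 0.2435, 0.2505]
tool_rot: [[-0.001, 0.211, -0.977], [-0.001, -0.977, -0.211], [-1.0, 0.0, 0.001]]
force: [0.1, 0.2, -0.2]
gripper_width: -0.0
```

```bash
python3 - <<'E'
from h import *
import cv2
for n in ["scene","wrist"]:
    c=ctrl.camera(n); cv2.imwrite(f"pics/{n}7.png",c["frame"][:,:,::-1])
o=ctrl.get_obs();R=np.array(o["tool_rot"]);p=np.array(o["tcp_pos"])
print(proj(c,[p+R@np.array([.073,y,z]) for y in(-.0145,.0145) for z in (-.011,.011)]).round().tolist())
a=cv2.imread("pics/scene7.png")[55:205,280:440]; cv2.imwrite("pics/scene7c.png",cv2.convertScaleAbs(cv2.resize(a[:,:],None,fx=4,fy=4,interpolation=cv2.INTER_CUBIC),alpha=1.4))
E
```

```text
[[290.0, 225.0], [291.0, 264.0], [346.0, 225.0], [345.0, 264.0]]
```

View pics/scene7c.png

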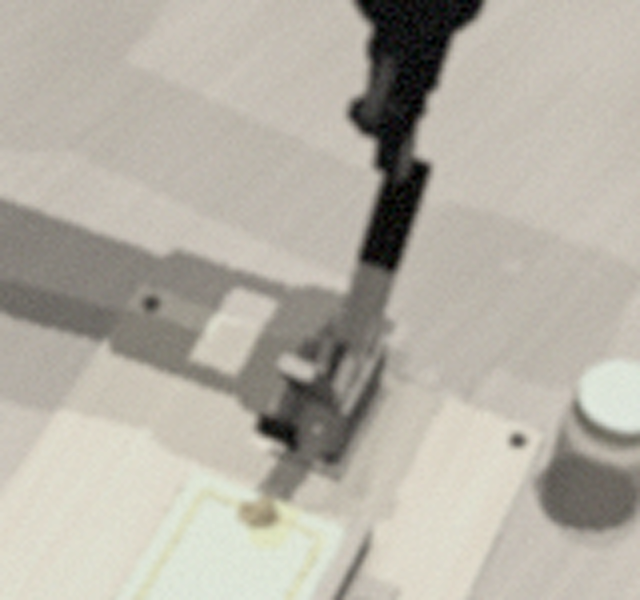

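View pics/wrist7.png

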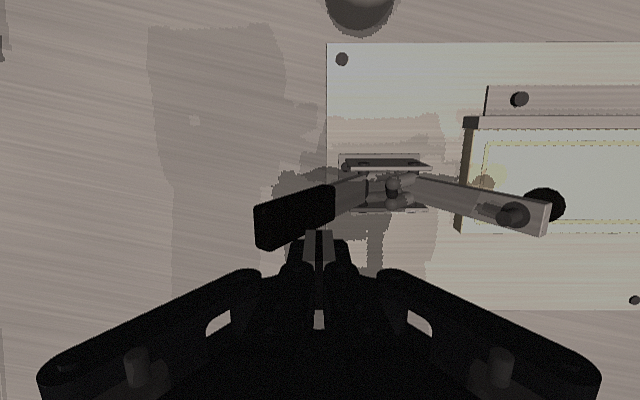

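```bash
cat > w.py <<'E'
exec(open('g.py').read().split("for o in")[0])
W=ctrl.camera("wrist")
for o in [(.5323,.2037),(.5323,.2077)]:
  for aa in (.95,1.0):
    print(o,aa,proj(W,box(o,aa)).round().tolist())
print(ctrl.get_obs()["tcp_pos"])
E
python3 w.py
```

```text
(0.5323, 0.2037) 0.95 [[322.0, 217.0], [337.0, 221.0], [322.0, 183.0], [337.0, 185.0], [254.0, 249.0], [270.0, 255.0], [251.0, 205.0], [268.0, 209.0]]
(0.5323, 0.2037) 1.0 [[325.0, 218.0], [340.0, 221.0], [325.0, 184.0], [341.0, 186.0], [261.0, 252.0], [279.0, 258.0], [258.0, 207.0], [277.0, 211.0]]
(0.5323, 0.2077) 0.95 [[317.0, 216.0], [332.0, 220.0], [317.0, 182.0], [332.0, 184.0], [247.0, 248.0], [264.0, 254.0], [244.0, 204.0], [261.0, 208.0]]
(0.5323, 0.2077) 1.0 [[320.0, 217.0], [335.0, 220.0], [320.0, 182.0], [336.0, 185.0], [254.0, 251.0], [272.0, 257.0], [251.0, 206.0], [270.0, 210.0]]
[0.52225198 0.24378388 0.25106791]
```

>>> carry_out(targets=[[0, 0, 5, 0, 0], [0, 0, 5, -15, 0], [0, 0, 5, -25, 0], [0, 0, 5, -30, 0], [0, 0, 5, -30, 0]])

```text
t: 10.9
tcp_pos: [0.522, 0.2493, 0.2201]
tool_rot: [[-0.001, 0.212, -0.977], [-0.0, -0.977, -0.212], [-1.0, 0.0, 0.001]]
force: [0.3, 0.2, 0.3]
gripper_width: -0.0001
```

>>> carry_out(targets=[[0, 0, 0.5, -1.5, 0], [0, 0, 1, -3, 0], [0, 0, 1.5, -4.5, 0], [0, 0, 1.5, -4.5, 0]])

```text
t: 11.4
tcp_pos: [0.5223, 0.251, 0.2164]
tool_rot: [[0.0, 0.212, -0.977], [0.0, -0.977, -0.212], [-1.0, -0.0, -0.0]]
force: [0.4, 0.2, 0.7]
gripper_width: -0.0001
```

>>> carry_out(targets=[[0, -0.7, 3.3, -2.4, 0], [0, -1.4, 6.6, -4.9, 0], [0, -2.3, 10.5, -8.2, 0], [0, -3.1, 14.5, -11.7, 0], [0, -3.9, 18.1, -15.4, 0], [0, -4.7, 21.7, -19.3, 0], [0, -5.4, 24.8, -23.3, 0], [0, -6.1, 27.9, -27.5, 0], [0, -6.7, 30.7, -31.9, 0], [0, -6.7, 30.7, -31.9, 0]])

```text
t: 12.65
tcp_pos: [0.5151, 0.2817, 0.1837]
tool_rot: [[-0.001, 0.212, -0.977], [-0.0, -0.977, -0.212], [-1.0, 0.0, 0.001]]
force: [-0.2, 1.0, -0.8]
gripper_width: 0.0002
```

```bash
python3 - <<'E'
from h import *
import cv2
for n in ["scene","wrist"]:
    c=ctrl.camera(n); cv2.imwrite(f"pics/{n}8.png",c["frame"][:,:,::-1])
a=cv2.imread("pics/scene8.png")[55:205,280:440]; cv2.imwrite("pics/scene8c.png",cv2.convertScaleAbs(cv2.resize(a[:,:],None,fx=4,fy=4,interpolation=cv2.INTER_CUBIC),alpha=1.4))
print(ctrl.get_obs()["force"])
E
```

```text
[ 0.34751368  0.26590035 -0.19570522]
```

View pics/scene8c.png

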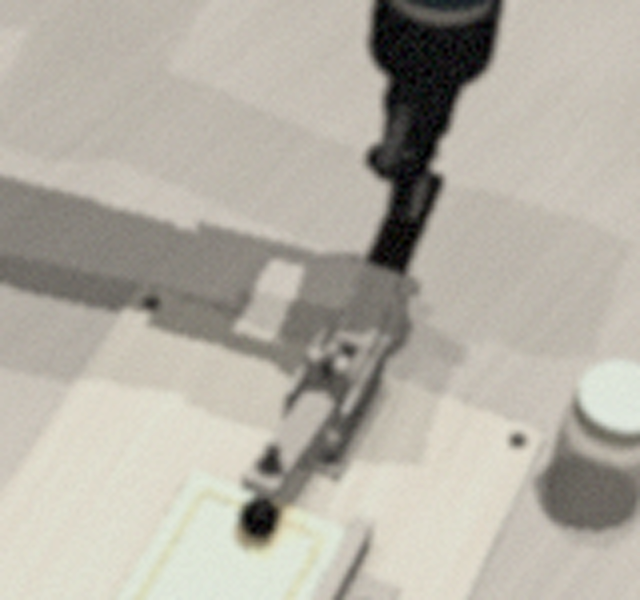

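View pics/wrist8.png

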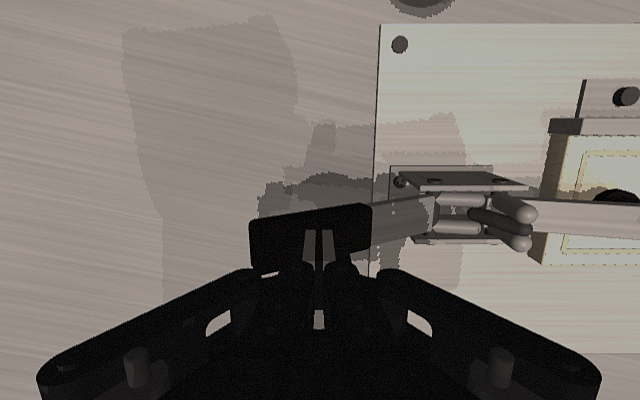

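>>> carry_out(targets=[[0, -0.3, 1.4, -2.2, 0], [0, -0.6, 2.6, -4.5, 0], [0, -0.8, 3.9, -6.8, 0], [0, -1.1, 5.1, -9.2, 0], [0, -1.3, 6.2, -11.5, 0], [0, -1.6, 7.2, -13.9, 0]])

```text
t: 13.5
tcp_pos: [0.5142, 0.2889, 0.171]
tool_rot: [[0.0, 0.212, -0.977], [-0.0, -0.977, -0.212], [-1.0, 0.0, -0.0]]
force: [-1.6, -0.7, 4.9]
gripper_width: 0.0001
```

>>> carry_out(targets=[[0, -0.2, 1, -2.4, 0], [0, -0.4, 2, -4.9, 0]])

```text
t: 13.75
tcp_pos: [0.5139, 0.2909, 0.1666]
tool_rot: [[0.0, 0.212, -0.977], [-0.0, -0.977, -0.212], [-1.0, 0.0, -0.0]]
force: [-3.0, -3.0, 8.3]
gripper_width: 0.0003
```

>>> carry_out(targets=[[0, -0.2, 0.9, -2.5, 0], [0, -0.4, 1.7, -5, 0]])

```text
t: 14.0
tcp_pos: [0.5135, 0.2926, 0.1619]
tool_rot: [[0.0, 0.212, -0.977], [-0.0, -0.977, -0.212], [-1.0, 0.0, -0.0]]
force: [-3.1, -2.5, 9.3]
gripper_width: -0.0002
```

>>> carry_out(targets=[[0, -0.2, 0.8, -2.5, 0], [0, -0.3, 1.5, -5, 0]])

```text
t: 14.25
tcp_pos: [0.5131, 0.2943, 0.1569]
tool_rot: [[0.0, 0.212, -0.977], [0.0, -0.977, -0.212], [-1.0, 0.0, -0.0]]
force: [-4.0, -2.1, 9.5]
gripper_width: 0.0002
```

>>> carry_out(targets=[[0, -0.2, 0.6, -2.5, 0], [0, -0.3, 1.2, -5, 0]])

```text
t: 14.5
tcp_pos: [0.5128, 0.2956, 0.1517]
tool_rot: [[0.0, 0.212, -0.977], [0.001, -0.977, -0.212], [-1.0, -0.0, -0.0]]
force: [-1.4, -1.1, 7.5]
gripper_width: 0.0001
```

>>> carry_out(targets=[[0, -0.1, 0.5, -2.5, 0], [0, -0.2, 1, -5, 0]])

```text
t: 14.75
tcp_pos: [0.5124, 0.2967, 0.1463]
tool_rot: [[0.0, 0.212, -0.977], [0.001, -0.977, -0.212], [-1.0, -0.001, -0.0]]
force: [-2.4, 0.5, 4.4]
gripper_width: 0.0
```

>>> carry_out(targets=[[0, 0, 0.3, -2, 0], [0, -0.1, 0.5, -4, 0]])

```text
t: 15.0
tcp_pos: [0.5123, 0.297, 0.1416]
tool_rot: [[0.001, 0.212, -0.977], [0.001, -0.977, -0.212], [-1.0, -0.0, -0.001]]
force: [-0.0, 0.9, 1.9]
gripper_width: -0.0
```

>>> carry_out(targets=[[0, 0, 0.1, -1.5, 0], [0, 0, 0.2, -3, 0]])

```text
t: 15.25
tcp_pos: [0.512, 0.2966, 0.138]
tool_rot: [[-0.001, 0.212, -0.977], [-0.001, -0.977, -0.212], [-1.0, 0.001, 0.001]]
force: [0.2, 0.4, 0.4]
gripper_width: 0.0
```

>>> carry_out(targets=[[0, 0, 0, -1, 0], [0, 0, 0, -2, 0], [0, 0, 0, -2, 0]])

```text
t: 15.62
tcp_pos: [0.5122, 0.2969, 0.1365]
tool_rot: [[-0.0, 0.212, -0.977], [-0.0, -0.977, -0.212], [-1.0, 0.0, 0.0]]
force: [0.7, -0.9, -0.5]
gripper_width: -0.0002
```

>>> carry_out(targets=[[0, 0, 0, 5, 0], [0, 0, 0, 20, 0], [0, 0, 0, 60, 0], [0, 0, 0, 110, 0], [0, -10, -40, 150, 0], [0, -40, -100, 180, 0], [0, -70, -160, 180, 0], [0, -90, -200, 180, 0], [0, -90, -200, 180, 0]])

```text
t: 16.75
tcp_pos: [0.4212, 0.0948, 0.3179]
tool_rot: [[0.003, 0.207, -0.978], [-0.0, -0.978, -0.207], [-1.0, 0.001, -0.003]]
force: [0.4, 0.2, -0.4]
gripper_width: 0.0003
```

```bash
python3 - <<'E'
from h import *
import cv2
for n in ["scene","top"]:
    c=ctrl.camera(n); cv2.imwrite(f"pics/{n}9.png",c["frame"][:,:,::-1])
a=cv2.imread("pics/scene9.png")[75:285,260:460]; cv2.imwrite("pics/scene9c.png",cv2.convertScaleAbs(cv2.resize(a[:,:],None,fx=2.8,fy=2.8,interpolation=cv2.INTER_CUBIC),alpha=1.3))
a=cv2.imread("pics/top9.png")[140:290,160:360]; cv2.imwrite("pics/top9c.png",cv2.convertScaleAbs(cv2.resize(a,None,fx=4,fy=4,interpolation=cv2.INTER_CUBIC),alpha=1.3))
exec(open('g.py').read().split("T=ctrl")[0])
src=open('g.py').read().split("for o in")[0]; exec(src)
print((proj(T,box((.5323,.2037),0))-[160,140])*4,(proj(S,box((.5323,.2037),0))-[260,75])*2.8)
E
```

```text
[[139.82821149 373.20258275]
 [133.96558684 370.32796096]
 [133.89144869 331.12554331]
 [127.98975978 327.78373055]
 [ 29.15784629 394.85414908]
 [ 22.00669334 392.22244774]
 [ 23.74740434 352.57717357]
 [ 16.56948794 349.47373111]] [[311.13889163 148.8744832 ]
 [312.5649113  138.73475207]
 [338.3834969  158.69498642]
 [340.07262767 148.59214698]
 [339.51351103 100.01923894]
 [341.15616959  89.72408913]
 [366.13818145 109.30687954]
 [368.03196136  99.0418978 ]]
```

View pics/scene9c.png

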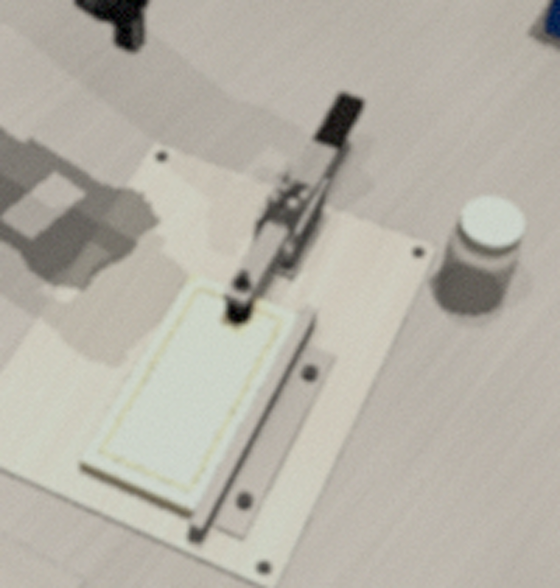

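View pics/top9c.png

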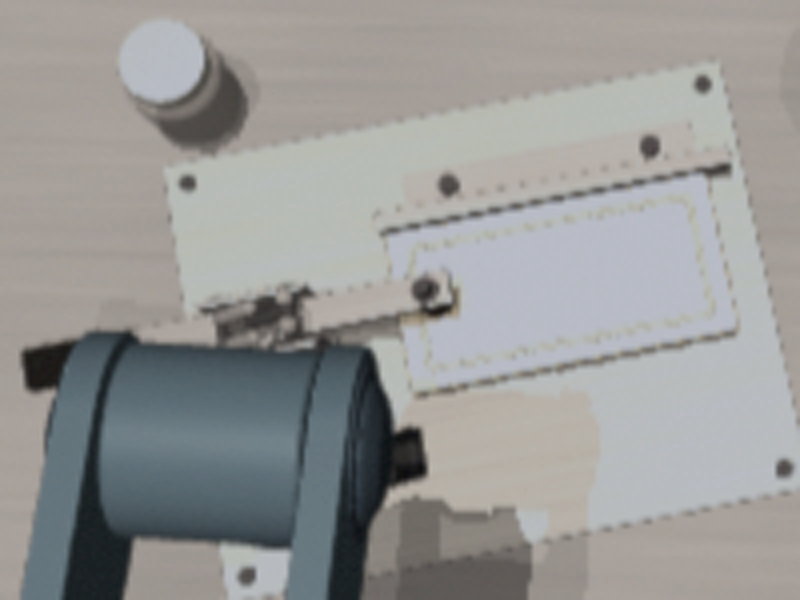

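>>> carry_out(targets=[[0, 0, 0, 0, 0], [0, 0, 0, 0, 0], [0, 0, 0, 0, 0]])

```text
t: 17.32
tcp_pos: [0.4223, 0.0973, 0.3165]
tool_rot: [[-0.0, 0.213, -0.977], [-0.0, -0.977, -0.213], [-1.0, -0.0, 0.0]]
force: [0.8, -0.3, 0.4]
gripper_width: -0.0001
```

```bash
python3 -c "
from bench import ctrl
print(ctrl.hand_in())"
```

```text
the job is handed in; nothing more can be done
None
```

I slid the board home against the rail, closed the clamp over centre, backed the arm clear and handed the job in at about 17 s. No verdict came back.

**Board:** I pushed it with both open fingers. In the last pictures its far edge looks flush with the rail, and it did not shift when the clamp closed.

**Force doubt:** at the hardest moment of pressing, the wrist read about 21 N horizontally and 16 N upward, roughly 27 N combined. I backed off straight away. I could not tell how much of the upward part went through the board, so I cannot be sure the 25 N limit was respected.

**Clamp:** I pressed the grip down along its arc with closed fingers, and the readings peaked at about 10.5 N. The force then fell away, and 1.5 mm lower, at about 63.5 mm fingertip height, there was still no push-back. The last pictures show the handle level and the pad on the board, matching a model of the closed clamp. The pad force itself could not be measured.

**Bystanders:** the jar looks unmoved in the last pictures. The arm never went near the bowl or scraper, but I did not measure them again at the end.

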